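# Clear the fluids away before grinding

## Task

Get the bench ready for grinding, when sparks fly: wind the sliding cover of the steel fluids chest fully open with its hand crank, take out the steel quench cup and stand it upright on the flat of the drip tray, stand every oil bottle and paste jar from the rubber mat upright on the chest's floor, and at last wind the cover fully shut again. Set everything down softly, never dropping or tipping it, move the cover only by its crank, and leave the tools on the mat (the drill stand and the steel sleeve) where they are.

Things in the scene. Friction and masses are not known exactly. Their poses are not given: they have to be found in the camera images.
- chest: fixed grey steel chest 224 (x) by 589 (y) by 125 mm high. Origin at bench height under the centre of its open well; y points to its long closed end, onto which the cover slides. Well: inside x -108 to 108, y -125 to 125 mm; walls 4 mm thick, tops 125 mm above the bench; guide rails along x = +-118 mm rise to 136 mm above the bench. 120 mm are free under the shut cover
- chest_floor (a point): centre of the well's flat floor, 6 mm above the bench, axes as the chest's
- cover: flat sheet-steel sliding cover 230 by 262 by 4 mm, toothed rack along its edge nearest the robot; origin at its centre, 129 mm above the bench. In the chest's frame its y is 0 when fully shut, +264 mm when fully open (over the closed end); starts 0 to 35 mm open. Driven only by the crank
- crank (a joint): crank angle (rad): 0 = cover fully shut, 18.85 (three full turns) = fully open; grows counter-clockwise seen from above; the cover moves 14 mm per radian. Hard stops at both ends. It stays where it is left and takes about 2 to 4 N at the handle
- crank_axis (a point): point on the crank's upright axis at the height of the middle of its handle, 197 mm above the bench, on the blue gear housing at the chest's edge nearest the robot
- crank_handle (a point): middle of the crank's upright black handle: a cylinder 28 mm in diameter, 162 to 232 mm above the bench, free to spin about itself, 60 mm from the crank's axis; the flat crank arm below it ends at 158 mm. Gripped from above. At crank angle 0 and 18.85 it lies towards the chest's -x from the axis
- tray: fixed square steel drip tray on the mat, 146 mm outside; flat inside 140 mm square, 4 mm above the tray's origin, with a lip 5 mm above the flat. Origin: centre of its underside, 4 mm above the bench
- cup: open steel quench cup, 110 mm tall, 60 mm in diameter at the foot, 64 mm at the rim, wall 3 mm, heavy foot, 0.17 to 0.29 kg; starts upright in the chest's well, under the cover. Origin: centre of the underside, z up its axis
- oil1: white plastic bottle of honing oil, 115 mm tall: round body 60 mm in diameter up to 62 mm, sloping shoulder, black screw cap 32 mm in diameter from 80 to 115 mm above its underside. 0.23 to 0.39 kg. Origin: centre of the underside, z up its axis. May be absent (None from the start)
- oil2: white plastic bottle of honing oil, 115 mm tall: round body 60 mm in diameter up to 62 mm, sloping shoulder, black screw cap 32 mm in diameter from 80 to 115 mm above its underside. 0.23 to 0.39 kg. Origin: centre of the underside, z up its axis. May be absent (None from the start)
- jar1: round grey jar of grinding paste, 105 mm tall: body 62 mm in diameter up to 78 mm, steel lid 60 mm in diameter from 80 to 105 mm above its underside. 0.25 to 0.44 kg. Origin: centre of the underside, z up its axis. May be absent (None from the start)
- jar2: round grey jar of grinding paste, 105 mm tall: body 62 mm in diameter up to 78 mm, steel lid 60 mm in diameter from 80 to 105 mm above its underside. 0.25 to 0.44 kg. Origin: centre of the underside, z up its axis. May be absent (None from the start)
- jar3: round grey jar of grinding paste, 105 mm tall: body 62 mm in diameter up to 78 mm, steel lid 60 mm in diameter from 80 to 105 mm above its underside. 0.25 to 0.44 kg. Origin: centre of the underside, z up its axis. May be absent (None from the start)
- drill_stand: low wooden block 90 by 50 mm, 38 mm tall, with drill bits standing in it up to 70 mm, in the middle of the mat; leave it
- sleeve: tapered steel drill sleeve standing at the mat's right edge, 32 mm in diameter, 62 mm tall; leave it
There are look-alikes about, which are no part of the job. What is shaped like the oil2 but yellow is not meant. Leave any orange look-alike of the jar3 alone.

How it is judged (in metres and radians):
On the way, in this order (a step that is already met when the one before it is completed fails the run):
1. the cover is wound fully open (y of cover in the frame of chest above 0.256 m), for 0.2 s.
2. with the cover still open, the cup stands upright on the tray, and every bottle and jar present stands upright on the chest's floor (x of cup in the frame of tray between -0.046 and 0.046 m and y of cup in the frame of tray between -0.046 and 0.046 m and z of cup in the frame of tray below 0.01 m and angle between each of cup, oil1, oil2, jar1, jar2, jar3's own z axis and vertical below 0.1 rad and linear speed of each of cup, oil1, oil2, jar1, jar2, jar3 below 0.02 m/s and x of oil1 in the frame of chest_floor between -0.108 and 0.108 m and y of oil1 in the frame of chest_floor between -0.125 and 0.125 m and z of oil1 in the frame of chest_floor between -0.006 and 0.006 m and x of oil2 in the frame of chest_floor between -0.108 and 0.108 m and y of oil2 in the frame of chest_floor between -0.125 and 0.125 m and z of oil2 in the frame of chest_floor between -0.006 and 0.006 m and x of jar1 in the frame of chest_floor between -0.108 and 0.108 m and y of jar1 in the frame of chest_floor between -0.125 and 0.125 m and z of jar1 in the frame of chest_floor between -0.006 and 0.006 m and x of jar2 in the frame of chest_floor between -0.108 and 0.108 m and y of jar2 in the frame of chest_floor between -0.125 and 0.125 m and z of jar2 in the frame of chest_floor between -0.006 and 0.006 m and x of jar3 in the frame of chest_floor between -0.108 and 0.108 m and y of jar3 in the frame of chest_floor between -0.125 and 0.125 m and z of jar3 in the frame of chest_floor between -0.006 and 0.006 m and y of cover in the frame of chest above 0.24 m), for 0.3 s.
At the end, for the whole second after the job is handed in: Cover shut within 7 mm; cup standing on the tray, its axis within 46 mm of the tray's centre along each side; every bottle and jar present standing on the floor of the chest's well (within 6 mm of its height); all upright within 0.1 rad, at rest and let go (x of cup in the frame of tray between -0.046 and 0.046 m and y of cup in the frame of tray between -0.046 and 0.046 m and z of cup in the frame of tray below 0.01 m and angle between each of cup, oil1, oil2, jar1, jar2, jar3's own z axis and vertical below 0.1 rad and linear speed of each of cup, oil1, oil2, jar1, jar2, jar3 below 0.02 m/s and x of oil1 in the frame of chest_floor between -0.108 and 0.108 m and y of oil1 in the frame of chest_floor between -0.125 and 0.125 m and z of oil1 in the frame of chest_floor between -0.006 and 0.006 m and x of oil2 in the frame of chest_floor between -0.108 and 0.108 m and y of oil2 in the frame of chest_floor between -0.125 and 0.125 m and z of oil2 in the frame of chest_floor between -0.006 and 0.006 m and x of jar1 in the frame of chest_floor between -0.108 and 0.108 m and y of jar1 in the frame of chest_floor between -0.125 and 0.125 m and z of jar1 in the frame of chest_floor between -0.006 and 0.006 m and x of jar2 in the frame of chest_floor between -0.108 and 0.108 m and y of jar2 in the frame of chest_floor between -0.125 and 0.125 m and z of jar2 in the frame of chest_floor between -0.006 and 0.006 m and x of jar3 in the frame of chest_floor between -0.108 and 0.108 m and y of jar3 in the frame of chest_floor between -0.125 and 0.125 m and z of jar3 in the frame of chest_floor between -0.006 and 0.006 m and y of cover in the frame of chest below 0.007 m); the robot touches nothing.
It fails at once if a container falls (moves faster than 0.5 m/s, more than 20 mm off its support, with no finger on it) ((height (world z) of oil1 above 0.028 m and linear speed of oil1 above 0.5 m/s and contact force between the fingers and oil1 below 0.02 N) or (height (world z) of oil2 above 0.028 m and linear speed of oil2 above 0.5 m/s and contact force between the fingers and oil2 below 0.02 N) or (height (world z) of jar1 above 0.028 m and linear speed of jar1 above 0.5 m/s and contact force between the fingers and jar1 below 0.02 N) or (height (world z) of jar2 above 0.028 m and linear speed of jar2 above 0.5 m/s and contact force between the fingers and jar2 below 0.02 N) or (height (world z) of jar3 above 0.028 m and linear speed of jar3 above 0.5 m/s and contact force between the fingers and jar3 below 0.02 N) or (height (world z) of cup above 0.028 m and linear speed of cup above 0.5 m/s and contact force between the fingers and cup below 0.02 N)).
It fails at once if a container is tipped over (more than 0.7 rad) (angle between any of oil1, oil2, jar1, jar2, jar3, cup's own z axis and vertical above 0.7 rad).
It fails at once if the cover is pushed by the robot (more than 6 N) instead of being wound (contact force between any of the fingers, the arm and cover above 6 N).
It fails at once if the drill stand or the sleeve is shifted by more than 60 mm (distance of any of drill_stand, sleeve from where it was at the start of the episode above 0.06 m).
Of oil1, oil2, jar1, jar2, jar3 only 3 to 5 are there at a start; the rules pass over those that are not, and their reading is None.
At some moment in a run one of oil1, oil2, jar1, jar2, jar3, cup may be knocked a few centimetres aside while the robot is not near it.
It also fails if it takes over 210 s, if anything falls off the work surface, if the arm or the gripper's body presses on something with over 40 N, if the wrist force passes 120 N, or if a joint passes its speed limit or range.

## Robot

A 6-joint arm with a two-finger parallel gripper is mounted at the origin on the work surface. World frame = base frame: x ahead of the robot, y to its left, z up, the work surface at z = 0. Lengths are in m, angles in degrees, forces in N, time in s.
With the tool pointing down it reaches from about 0.35 to 0.875 m from the base axis. Payload 4.2 kg.
Tool frame: the origin (TCP) lies midway between the tips of the shut fingers; the grasp point (between the pads) lies 19 mm behind it; y points along the fingers, z is the direction in which the jaws open and shut, and the axes are right-handed (so a half turn about y gives the same grasp; the last joint's range is limited). The gripper opens to 87 mm and grips with 3 to 60 N. Pads are 19 mm wide; open, the fingers measure 117 mm over their backs; the gripper's body (75 mm by 190 mm) begins 51 mm behind the grasp point.
Start: joints at [82.999, 22.042, 0.453, 0, -68.411, -14.817], TCP at [0.232, 0.58, 0.2] pointing down, gripper open.
Joint ranges: [-179.83, 179.83], [-69.29, 118.12], [-61.27, 80.66], [-181.25, 117.63], [-171.15, -9.14], [-177.46, 177.46]. Speed limits (degrees/s): [159.86, 159.86, 180, 180, 180, 180].

## Interface

Orientations are given as [roll, pitch, yaw] about the fixed x, y, z axes, in that order (R = Rz(yaw) Ry(pitch) Rx(roll)).
In Python, from workcell import env gives the robot as it stands. The module is installed in compiled form; this text tells all that it offers. Calls block until the motion is done:
- env.goto(position, orientation): joint-space move of the TCP to a pose.
- env.move_straight(position, rotation=None, rate=0.15, force_limit=None): straight line of the TCP; rotation=None keeps the orientation; rate is the mean speed in m/s. With force_limit (N) it stops when the force on the tool has changed by that much, and returns True; else False.
- env.set_joints(angles): joint-space move.
- env.gripper_to(opening, grasp_force=None): opening from 0.0 (shut) to 1.0 (fully open); grasp_force is the grip in N (None keeps the last); returns when the fingers have stopped.
- env.dwell(seconds).
- env.inverse_kinematics(position, orientation): joint angles nearest the present ones, or None.
- env.read_state(): the state.
- env.grab_frame(name): name is "scene" or "top" or "wrist"; returns a dict with "image" (480x640x3 uint8, blue, green, red), "fx", "fy", "cx", "cy" (pixels), "position" and "orientation" of the camera in the world. Camera axes: x right, y up, looking along -z (the intrinsics and any distortion apply to the point x, -y, -z); pixel columns grow to the right and rows downward; lengths in m; the calibration is good to about 2 mm. The wrist camera is an equidistant fisheye: a pixel r from the principal point sees the ray r / f radians off the axis. A picture is of the moment at which its call begins. There is no depth.
A pose or a line that the arm cannot do raises env.Unreachable and nothing moves.
- env.close_job(): hands the job in, once; it reports no verdict.
Trained networks look in a picture, given as the dict that the camera call returned (one of the last four; its "shot" number tells which), for a name from the list of things; names that differ only in an ending like _2 or _b are one class to them, and where a whole thing is asked for, a point or a joint stands for the part that bears it (a point fixed in the world has none). Each returns a list of dicts, best first, with "score" (0 to 1); they miss things now and then, are a little off and sometimes report something else, mostly with a low value. They report only what shows in the picture. A call takes as long as a camera call. They do not tell look-alikes from the thing itself.
- env.search_frame(picture, thing): "xyz" ([x, y, z] in m, in world coordinates, good to about 4 mm: the middle of the surface that is visible of it).
- env.trace(picture, thing): "mask" (480x640 bool, what is visible of it).
The state is a dict: "clock": time; "joint_positions": joint angles; "qvel": joint speeds; "joint_torque": joint torques, N m; "position": TCP position; "tool_rot": TCP orientation; "force": force on the tool from outside, world axes, zero at the start; "wrist_torque": the same for the moment, N m; "opening": opening from 0.0 (shut) to 1.0 (fully open).
Only numpy, scipy, OpenCV 4.12 (cv2) and the standard library are available. Lean on these libraries where they do the work, as an engineer would, in place of code of your own. Each camera call takes 0.05 s, during which the arm holds its last target.

## Working session

There is one attempt and no reset: what is moved stays moved. The work goes in short steps, each a Python script; the robot and the scene stay as the last script left them, time stands still between calls to the robot, and variables do not carry over. Pictures are saved under pics/ and viewed, and the job is handed in when it is done.

```bash
mkdir -p pics; cat > h.py <<'E'
import numpy as np, cv2
from workcell import env
from scipy.spatial.transform import Rotation as R
def shot(cam,name):
    p=env.grab_frame(cam); cv2.imwrite(f'pics/{name}.png',p['image']); return p
E
python3 - <<'E'
from h import *
s=env.read_state(); print({k:np.round(v,3) for k,v in s.items()})
for c in ['scene','top','wrist']:
    p=shot(c,c+'0'); print(c,{k:(np.round(v,3) if not isinstance(v,str) else v) for k,v in p.items() if k!='image'})
    for t in ['cover','crank_handle','tray','cup','oil1','jar1','drill_stand','sleeve','crank_axis','chest']:
        try:
            r=env.search_frame(p,t); print(t,[(np.round(d['xyz'],3).tolist(),round(d['score'],2)) for d in r])
        except Exception as e: print(t,repr(e))
E
```

```text
{'clock': np.float64(0.0), 'joint_positions': array([ 8.2998e+01,  2.2091e+01,  3.7800e-01, -3.0000e-02, -6.8412e+01,
       -1.4817e+01]), 'qvel': array([ 0.089,  0.075, -0.039,  0.005, -0.045,  0.019]), 'joint_torque': array([ 0.0000e+00, -3.9067e+01,  1.8741e+01,  4.2200e+00,  1.1000e-02,
       -0.0000e+00]), 'position': array([0.232, 0.58 , 0.199]), 'tool_rot': array([-8.98730e+01,  5.00000e-03,  1.58171e+02]), 'force': array([ 0.286, -0.044,  0.505]), 'wrist_torque': array([ 0.03 , -0.026, -0.036]), 'opening': np.float64(0.998)}
scene {'fx': np.float64(536.013), 'fy': np.float64(536.013), 'cx': np.float64(323.566), 'cy': np.float64(240.455), 'position': array([1.356, 0.006, 0.954]), 'orientation': array([47.862,  1.175, 93.767]), 'shot': np.int64(1)}
cover [([0.423, 0.232, 0.201], 0.68), ([0.594, 0.11, 0.132], 0.65), ([0.646, 0.26, 0.125], 0.29)]
crank_handle [([0.424, 0.232, 0.202], 0.92)]
tray [([0.587, -0.37, 0.006], 0.6)]
cup []
oil1 [([0.31, -0.18, 0.062], 0.98), ([0.439, -0.114, 0.073], 0.57)]
jar1 [([0.438, -0.231, 0.081], 0.95), ([0.558, -0.139, 0.08], 0.86), ([0.302, -
[... 894 characters left out ...]
 [([0.422, -0.336, 0.105], 0.78), ([0.527, -0.142, 0.111], 0.69), ([0.283, -0.42, 0.107], 0.64), ([0.413, -0.228, 0.108], 0.57), ([0.59, 0.105, 0.131], 0.22)]
drill_stand [([0.546, -0.239, 0.038], 0.64)]
sleeve [([0.443, -0.442, 0.063], 0.46)]
crank_axis [([0.582, 0.248, 0.13], 0.87)]
chest [([0.587, 0.251, 0.123], 0.67), ([0.411, -0.228, 0.11], 0.57)]
wrist {'fx': np.float64(371.648), 'fy': np.float64(371.648), 'cx': np.float64(324.5), 'cy': np.float64(240.577), 'position': array([0.3  , 0.552, 0.385]), 'orientation': array([-1.56600e+01,  5.00000e-02, -1.11789e+02]), 'shot': np.int64(3)}
cover []
crank_handle []
tray []
cup []
oil1 []
jar1 []
drill_stand []
sleeve []
crank_axis []
chest []
```

View pics/scene0.png

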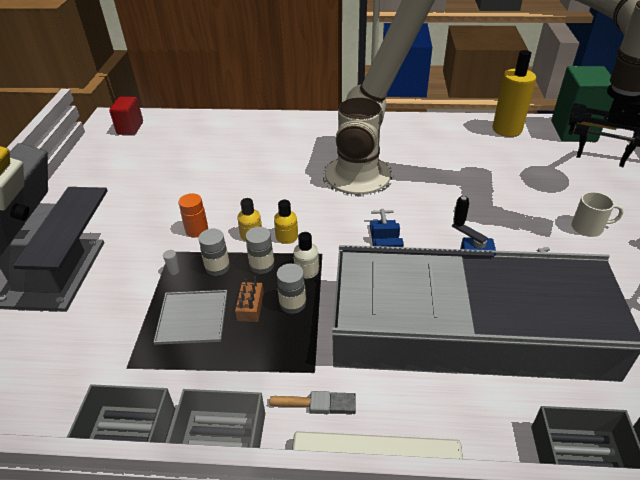

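View pics/top0.png

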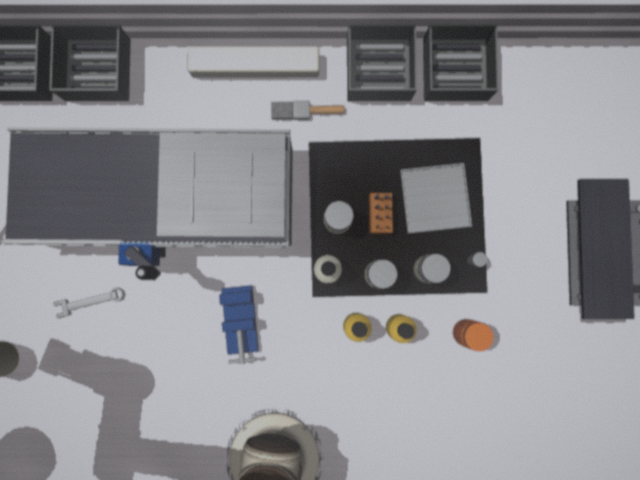

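View pics/wrist0.png

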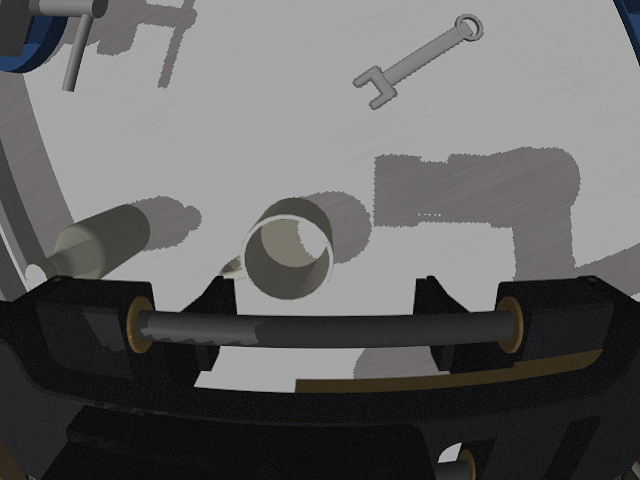

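The white oil bottle is at scene px (306,255). Grey jars are at (214,252), (260,250) and (291,288). The look-alikes to leave are the yellow bottles at (249,218) and (286,222), the big yellow bottle at (515,100) and the orange jar at (193,215). The crank handle is at (461,210); the blue vise at (385,232) isn't it. Next I'll take close crops.

```bash
cat >> h.py <<'E'
def cam(p):
    Rm=R.from_euler('xyz',p['orientation'],degrees=True).as_matrix(); return Rm,np.array(p['position'])
def ray(p,u,v,fish=False):
    a=np.array([(u-p['cx'])/p['fx'],(v-p['cy'])/p['fy']])
    if fish:
        t=np.linalg.norm(a); d=np.array([*(a/t*np.sin(t)),np.cos(t)]) if t>0 else np.array([0,0,1.])
    else: d=np.array([*a,1.])
    Rm,c=cam(p); return c,Rm@np.array([d[0],-d[1],-d[2]])
def atz(p,u,v,z,fish=False):
    c,d=ray(p,u,v,fish); return c+d*(z-c[2])/d[2]
def proj(p,X,fish=False):
    Rm,c=cam(p); q=Rm.T@(np.array(X)-c); x,y,z=q[0],-q[1],-q[2]
    if fish:
        r=np.hypot(x,y); t=np.arctan2(r,z); s=t/r if r>0 else 0; return np.array([p['cx']+p['fx']*x*s,p['cy']+p['fy']*y*s])
    return np.array([p['cx']+p['fx']*x/z,p['cy']+p['fy']*y/z])
E
python3 - <<'E'
from h import *
p=shot('top','t1'); q=shot('scene','s1')
a=cv2.resize(p['image'][230:300,90:190],None,fx=6,fy=6,interpolation=cv2.INTER_CUBIC)
cv2.imwrite('pics/ca.png',a)
a=cv2.resize(p['image'][120:300,270:500],None,fx=3.4,fy=3.2,interpolation=cv2.INTER_CUBIC)
cv2.imwrite('pics/cb.png',a)
a=cv2.resize(p['image'][120:260,0:300],None,fx=2.6,fy=2.6,interpolation=cv2.INTER_CUBIC)
cv2.imwrite('pics/cc.png',a)
a=cv2.resize(q['image'][180:270,330:530],None,fx=4,fy=4,interpolation=cv2.INTER_CUBIC)
cv2.imwrite('pics/cd.png',a)
E
```

```text
(no output)
```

View pics/ca.png

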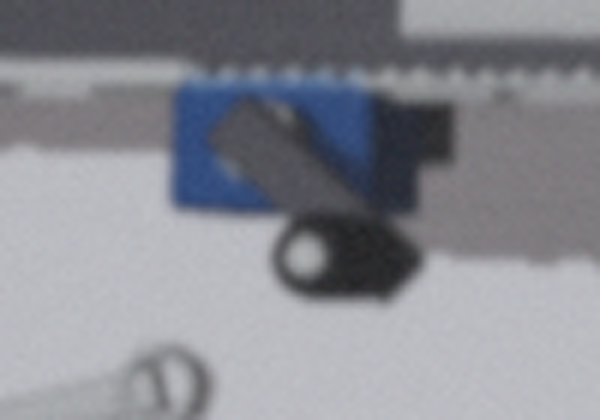

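View pics/cb.png

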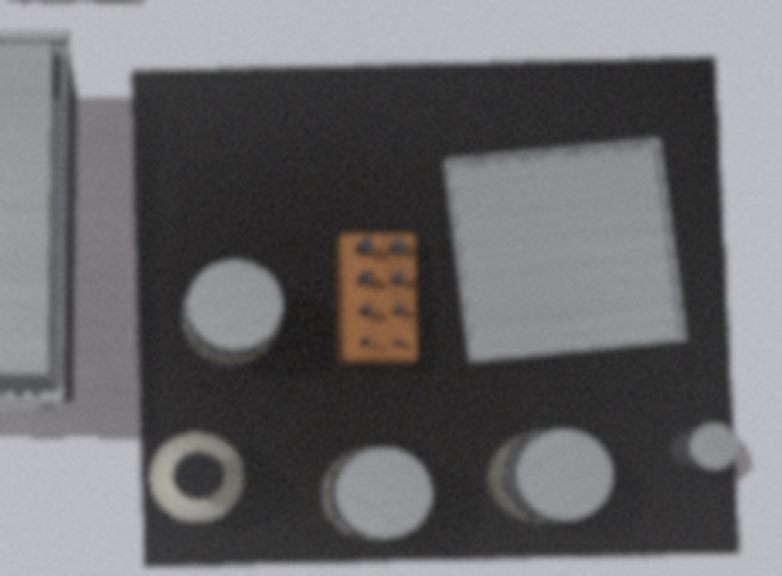

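View pics/cc.png

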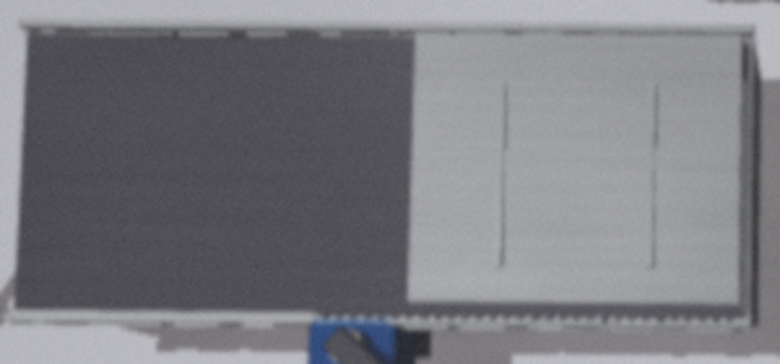

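View pics/cd.png

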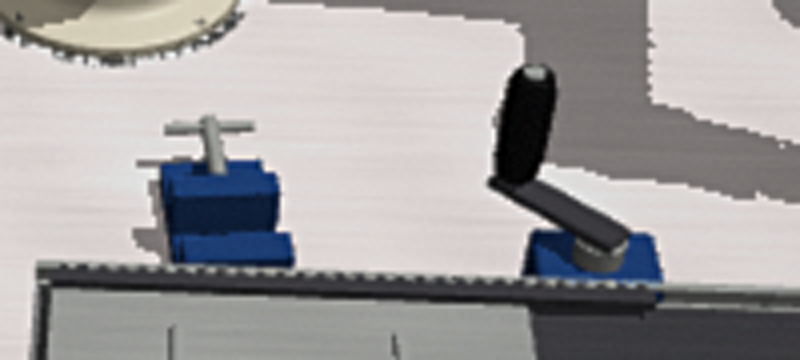

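```bash
python3 - <<'E'
from h import *
p=env.grab_frame('top'); q=env.grab_frame('scene')
f=lambda x,y:(x/2.6,120+y/2.6)
for n,(x,y),z in [('FR',(752,27),.136),('FL',(25,26),.136),('NR',(752,322),.136),('NL',(12,320),.136),('coverFL',(414,37),.131),('coverNL',(408,300),.131),('covFR',(740,37),.131),('covNR',(737,302),.131)]:
    print(n,atz(p,*f(x,y),z).round(4))
g=lambda x,y:(90+x/6,230+y/6)
print('handle top',atz(p,*g(303,255),.232).round(4)); print('handle bottom',atz(p,*g(385,262),.162).round(4))
print('axis',atz(p,*g(240,128),.158).round(4))
h=lambda x,y:(330+x/4,180+y/4)
print('s handle top',atz(q,*h(537,72),.232).round(4),'axis',atz(q,*h(606,240),.158).round(4),'hbot',atz(q,*h(513,180),.162))
k=lambda x,y:(270+x/3.4,120+y/3.2)
for n,(x,y),z in [('jarA',(235,304),.105),('jarB',(384,492),.105),('jarC',(564,474),.105),('oil',(201,475),.115),('t1',(445,157),.013),('t2',(660,139),.013),('t3',(687,341),.013),('t4',(468,361),.013),('drill',(378,298),.038),('sleeve',(713,446),.062)]:
    X=atz(p,*k(x,y),z);print(n,X.round(4), 'in scene',proj(q,X).round(1))
def segs(img):pass
E
```

```text
FR [ 0.7066 -0.0364  0.136 ]
FL [0.7072 0.5461 0.136 ]
NR [ 0.47   -0.0374  0.136 ]
NL [0.4711 0.5469 0.136 ]
coverFL [0.6997 0.2355 0.131 ]
coverNL [0.4876 0.2359 0.131 ]
covFR [ 0.6998 -0.0265  0.131 ]
covNR [ 0.4863 -0.0252  0.131 ]
handle top [0.4097 0.2353 0.232 ]
handle bottom [0.4084 0.2306 0.162 ]
axis [0.4532 0.2814 0.158 ]
s handle top [0.4101 0.2363 0.232 ] axis [0.4631 0.2783 0.158 ] hbot [0.41891181 0.23255743 0.162     ]
jarA [ 0.5334 -0.1411  0.105 ] in scene [289.7 273.6]
jarB [ 0.4094 -0.2328  0.105 ] in scene [257.4 235.2]
jarC [ 0.4213 -0.344   0.105 ] in scene [210.6 237.2]
oil [ 0.4202 -0.1196  0.115 ] in scene [303.8 236.5]
t1 [ 0.6507 -0.2868  0.013 ] in scene [220.  339.3]
t2 [ 0.6639 -0.4322  0.013 ] in scene [153.1 341.5]
t3 [ 0.5182 -0.4477  0.013 ] in scene [165.1 291.8]
t4 [ 0.5037 -0.3008  0.013 ] in scene [227.  289.4]
drill [ 0.5457 -0.2379  0.038 ] in scene [248.9 296.5]
sleeve [ 0.4414 -0.4491  0.062 ] in scene [169.1 254.7]
```

```bash
python3 - <<'E'
from h import *
for yaw in range(0,360,30):
    out=[]
    for P in [(.41,.235,.3),(.395,.28,.19),(.515,.28,.19),(.455,.22,.19),(.455,.34,.19)]:
        j=env.inverse_kinematics(P,[-90,0,yaw]); out.append(None if j is None else [round(float(j[i])) for i in (0,3,4,5)])
    print(yaw,out)
E
```

```text
0 [[50, 0, -77, -140], [55, 0, -62, -145], [44, 0, -65, -134], [44, 0, -62, -134], [53, 0, -64, -143]]
30 [[50, 0, -77, -110], [55, 0, -62, -115], [44, 0, -65, -104], [44, 0, -62, -104], [53, 0, -64, -113]]
60 [[50, 0, -77, -80], [55, 0, -62, -85], [44, 0, -65, -74], [44, 0, -62, -74], [53, 0, -64, -83]]
90 [[50, 0, -77, -50], [55, 0, -62, -55], [44, 0, -65, -44], [44, 0, -62, -44], [53, 0, -64, -53]]
120 [[50, 0, -77, -20], [55, 0, -62, -25], [44, 0, -65, -14], [44, 0, -62, -14], [53, 0, -64, -23]]
150 [[50, 0, -77, 10], [55, 0, -62, 5], [44, 0, -65, 16], [44, 0, -62, 16], [53, 0, -64, 7]]
180 [[50, 0, -77, 40], [55, 0, -62, 35], [44, 0, -65, 46], [44, 0, -62, 46], [53, 0, -64, 37]]
210 [[50, 0, -77, 70], [55, 0, -62, 65], [44, 0, -65, 76], [44, 0, -62, 76], [53, 0, -64, 67]]
240 [[50, 0, -77, 100], [55, 0, -62, 95], [44, 0, -65, 106], [44, 0, -62, 106], [53, 0, -64, 97]]
270 [[50, 0, -77, 130], [55, 0, -62, 125], [44, 0, -65, 136], [44, 0, -62, 136], [53, 0, -64, 127]]
300 [[50, 0, -77, 160], [55, 0, -62, 155], [44, 0, -65, 166], [44, 0, -62, 166], [53, 0, -64, 157]]
330 [[50, 0, -77, -170], [55, 0, -62, -175], [44, 0, -65, -164], [44, 0, -62, -164], [53, 0, -64, -173]]
```

```bash
python3 - <<'E'
from h import *
env.goto([.41,.236,.29],[-90,0,180])
p=shot('wrist','w1'); print({k:np.round(p[k],3) for k in ('position','orientation')})
for t in ['crank_handle','crank_axis']: print(t,[(np.round(d['xyz'],3).tolist(),round(d['score'],2)) for d in env.search_frame(p,t)])
q=shot('top','t2'); print(env.read_state()['clock'])
for X in [(.41,.236,.232),(.41,.236,.162),(.455,.28,.158)]: print(proj(p,X,True))
E
```

```text
{'position': array([0.483, 0.236, 0.475]), 'orientation': array([-1.5658e+01,  4.4000e-02, -8.9943e+01])}
crank_handle [([0.417, 0.234, 0.229], 0.63)]
crank_axis [([0.54, 0.255, 0.131], 0.94)]
3.525
[324.36590228 248.30177413]
[324.45650711 224.80828218]
[273.12155163 172.73728323]
```

View pics/w1.png

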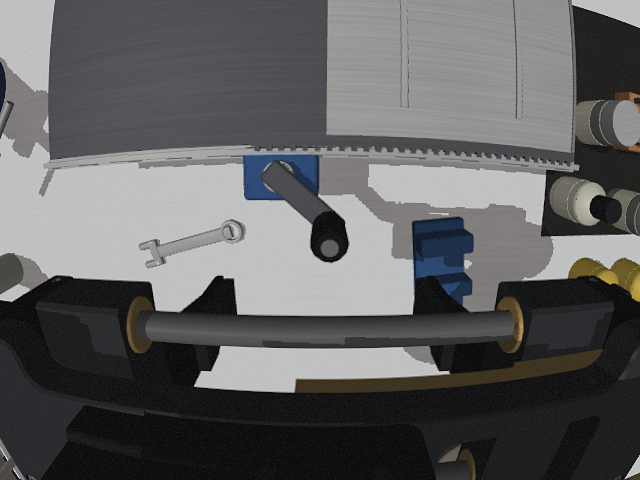

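The wrist view shows the handle top at (330,247) and the crank hub near (275,172). I'll zoom in.

```bash
python3 - <<'E'
import cv2
a=cv2.imread('pics/w1.png')[135:275,230:370]; cv2.imwrite('pics/cw1.png',cv2.resize(a,None,fx=4.2,fy=4.2,interpolation=cv2.INTER_CUBIC))
E
```

```text
(no output)
```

View pics/cw1.png

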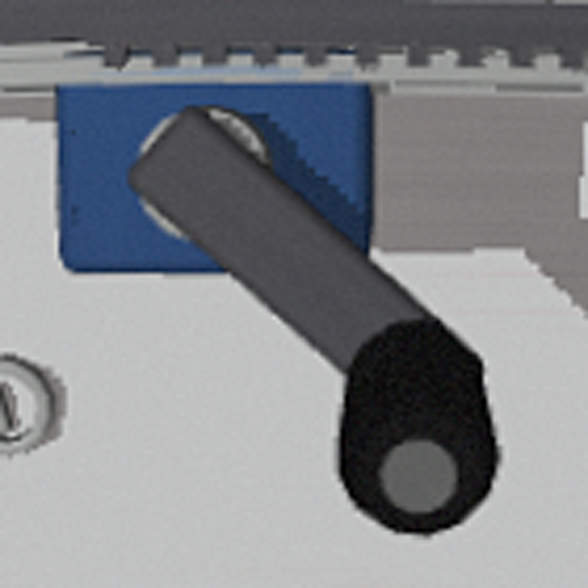

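```bash
python3 - <<'E'
from h import *
p=env.grab_frame('wrist')
H=atz(p,329.8,248.1,.232,True);print('handle',H)
for u,v,z in [(276.4,176.4,.158),(278.6,176,.148)]:
    A=atz(p,u,v,z,True); d=H-A; print('axis',A,np.hypot(*d[:2]),np.arctan2(-d[1],-d[0]))
E
```

```text
handle [0.41010429 0.23238379 0.232     ]
axis [0.45168165 0.2772814  0.158     ] 0.06119209306853525 0.8237748615896305
axis [0.45100872 0.27661467 0.148     ] 0.06024568635516884 0.8244507576589052
```

```bash
cat >> h.py <<'E'
A0=np.array([.4512,.277])
def hp(th,A=A0,r=.060,z=.180): return [A[0]-r*np.cos(th),A[1]-r*np.sin(th),z]
E
python3 - <<'E'
from h import *
env.gripper_to(0.7)
print(env.move_straight([.4103,.2325,.180],force_limit=8,rate=.1)); s=env.read_state();print(s['position'],s['force'],s['clock'])
env.gripper_to(0.0,15); s=env.read_state();print(s['opening'],s['force'].round(1),s['clock'])
th=.825
for i in range(4):
    th+=.35
    env.move_straight(hp(th),rate=.1); s=env.read_state()
    d=s['position'][:2]-A0; print(round(th,2),s['force'].round(1),np.hypot(*d).round(4),round(float(s['clock']),2), s['opening'].round(3))
E
```

```text
False
[0.4107169  0.23286252 0.1806469 ] [-0.22247121  1.40978091  0.66764645] 5.5833
0.31529554363355383 [-0.2  1.4 -0.9] 6.25Traceback (most recent call last):
  File "<stdin>", line 9, in <module>
AttributeError: 'float' object has no attribute 'round'
```

```bash
cat >> h.py <<'E'
def wind(ths,A=A0,rate=.1,log=True):
    for th in ths:
        env.move_straight(hp(th,A),rate=rate); s=env.read_state()
        d=s['position'][:2]-A
        f=s['force']; ra=np.array([-np.cos(th),-np.sin(th)]); ta=np.array([np.sin(th),-np.cos(th)])
        if log: print(round(th,2),'F',f.round(1),'rad',round(float(f[:2]@ra),1),'tan',round(float(f[:2]@ta),1),'r',round(float(np.hypot(*d)),4),'t',round(float(s['clock']),2))
        if np.linalg.norm(f)>35: print('STOP'); return th
    return th
E
python3 - <<'E'
from h import *
wind([1.175,1.525,1.875,2.225,2.575,2.925])
shot('top','t3'); shot('wrist','w3')
E
```

```text
1.18 F [ 2.2  1.  -0.6] rad -1.8 tan 1.6 r 0.0597 t 6.86
1.52 F [ 2.1  3.4 -0.9] rad -3.5 tan 1.9 r 0.0594 t 7.22
1.88 F [0.5 4.4 0.6] rad -4.0 tan 1.8 r 0.0592 t 7.58
2.23 F [-1.2  6.3  2.3] rad -5.7 tan 2.8 r 0.0591 t 7.93
2.58 F [-3.1  3.8  2.7] rad -4.7 tan 1.6 r 0.0591 t 8.29
2.92 F [-4.2  2.1  3.3] rad -4.5 tan 1.2 r 0.0592 t 8.65
```

View pics/w3.png

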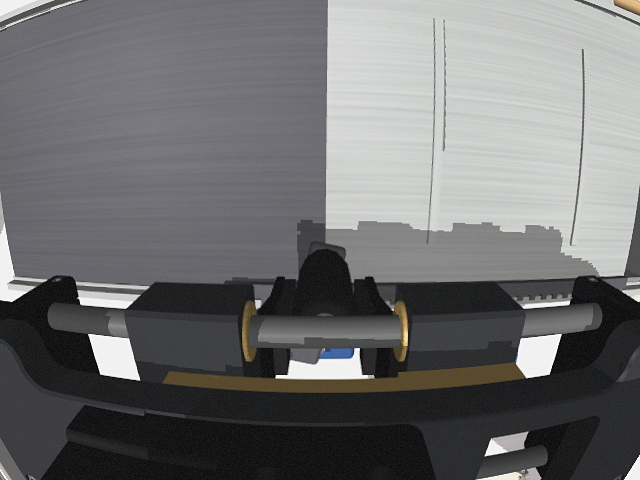

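```bash
python3 - <<'E'
from h import *
ths=list(np.arange(2.925+.4,18.4,.4))
wind(ths[:18],rate=.13,log=False); wind(ths[18:19]); wind(ths[19:-1],rate=.13,log=False); wind(ths[-1:]); print(ths[-1])
shot('top','t4')
E
```

```text
10.52 F [-1.1  0.9  2.6] rad 0.3 tan 1.4 r 0.0604 t 15.14
18.12 F [-7.1  4.   5.3] rad 8.0 tan 1.7 r 0.0607 t 21.53
18.124999999999996
```

View pics/t4.png

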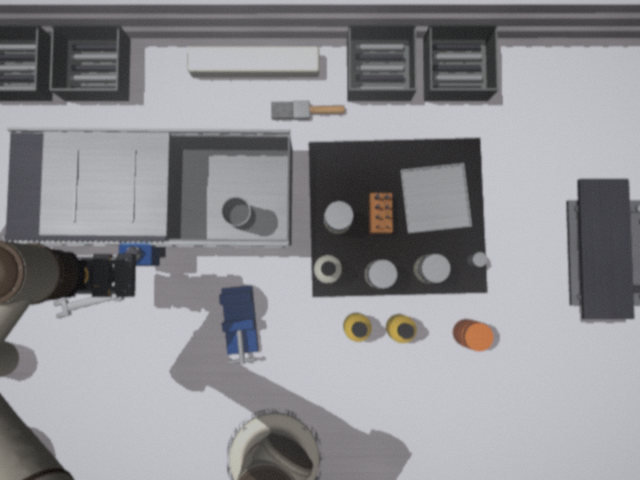

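```bash
python3 - <<'E'
from h import *
for th in np.arange(18.3,19.3,.1):
    wind([th],rate=.06); s=env.read_state(); f=s['force']; ta=np.array([np.sin(th),-np.cos(th)])
    if f[:2]@ta<-10: break
env.dwell(.3)
p=shot('top','t5'); wind([th])
E
```

```text
18.3 F [-6.   4.   4.6] rad 7.3 tan -0.3 r 0.0607 t 21.91
18.4 F [-5.9  2.6  4.8] rad 6.4 tan 0.2 r 0.0607 t 22.16
18.5 F [-5.5  2.8  5.1] rad 6.1 tan -0.8 r 0.0606 t 22.41
18.6 F [-5.4  0.4  5.9] rad 5.4 tan 0.9 r 0.0606 t 22.66
18.7 F [-4.7  1.3  5.5] rad 4.8 tan -0.6 r 0.0605 t 22.91
18.8 F [-5.2 -0.5  6.1] rad 5.2 tan 0.8 r 0.0605 t 23.16
18.9 F [-4.5 11.5  0.7] rad 3.9 tan -11.7 r 0.0592 t 23.41
18.9 F [-4.5 11.1  1.6] rad 3.9 tan -11.4 r 0.0592 t 24.01
```

View pics/t5.png

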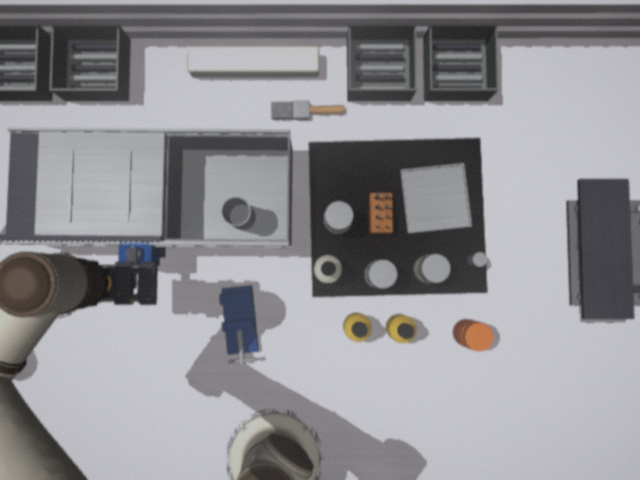

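```bash
python3 - <<'E'
from h import *
env.gripper_to(0.75); 
env.move_straight([hp(18.87)[0],hp(18.87)[1],.29],rate=.25)
p=shot('top','t6'); 
cv2.imwrite('pics/c6.png',cv2.resize(p['image'][125:250,150:300],None,fx=5,fy=4.7,interpolation=cv2.INTER_CUBIC))
p=shot('scene','s6'); 
for t in ['cup','jar1','oil1']: print(t,[(np.round(d['xyz'],3).tolist(),round(d['score'],2)) for d in env.search_frame(p,t)])
cv2.imwrite('pics/c6s.png',cv2.resize(p['image'][240:380,130:500],None,fx=2.1,fy=3,interpolation=cv2.INTER_CUBIC))
E
```

```text
cup [([0.564, 0.072, 0.079], 0.85), ([0.591, -0.368, 0.003], 0.18)]
jar1 [([0.445, -0.343, 0.077], 0.94), ([0.303, -0.428, 0.074], 0.71), ([0.437, -0.231, 0.08], 0.66), ([0.556, -0.138, 0.083], 0.55), ([0.622, 0.271, 0.125], 0.4)]
oil1 [([0.307, -0.28, 0.073], 0.89), ([0.31, -0.18, 0.063], 0.62), ([0.438, -0.116, 0.069], 0.58), ([0.618, 0.273, 0.125], 0.52), ([0.402, 0.277, 0.2], 0.17)]
```

View pics/c6.png

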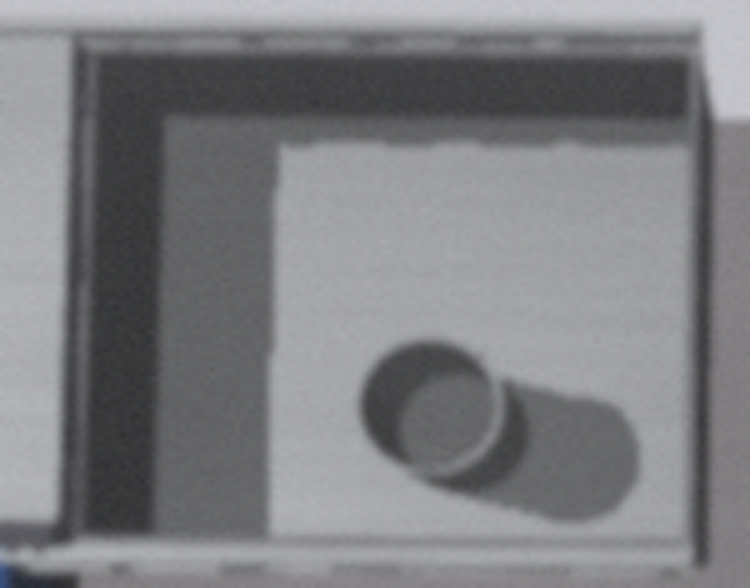

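View pics/c6s.png

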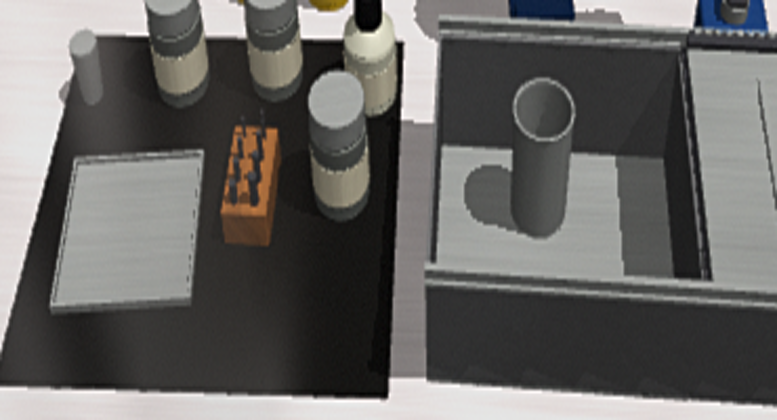

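```bash
cat >> h.py <<'E'
def circ(p,u,v,rr,win=26):
    g=cv2.cvtColor(p['image'],cv2.COLOR_BGR2GRAY); x0,y0=int(u-win),int(v-win)
    c=cv2.resize(g[y0:y0+2*win,x0:x0+2*win],None,fx=4,fy=4,interpolation=cv2.INTER_CUBIC)
    h=cv2.HoughCircles(c,cv2.HOUGH_GRADIENT,1,40,param1=80,param2=12,minRadius=int(4*rr[0]),maxRadius=int(4*rr[1]))
    return [] if h is None else [(x0+a/4-.375,y0+b/4-.375,r/4) for a,b,r in h[0][:3]]
E
python3 - <<'E'
from h import *
p=shot('top','t7'); q=env.grab_frame('scene')
f=lambda x,y:(150+x/5,125+y/4.7)
for n,x,y,z in [('wR',688,300,.125),('wL',97,300,.125),('cupc',432,410,.116),('coverR',65,300,.131)]: print(n,atz(p,*f(x,y),z).round(4))
for n,u,v,rr,z in [('cup',236.4,212.2,(13,17),.116),('jarA',338.5,217,(13,16.5),.109),('jarB',383,273.5,(13,16.5),.109),('jarC',435.8,268,(13,16.5),.109),('oil',328,268,(5,14),.119)]:
    for c in circ(p,u,v,rr): X=atz(p,c[0],c[1],z); print(n,np.round(c,1),X.round(4),'->scene',proj(q,X).round(0))
E
```

```text
wR [ 0.5858 -0.0329  0.125 ]
wL [0.5856 0.2137 0.125 ]
cupc [0.5377 0.0747 0.116 ]
coverR [0.5846 0.2253 0.131 ]
cup [236.  211.   14.2] [0.5403 0.0755 0.116 ] ->scene [388. 276.]
jarA [338.8 214.8  14.1] [ 0.5334 -0.1401  0.109 ] ->scene [290. 272.]
jarB [382.8 273.5  14.3] [ 0.4098 -0.2319  0.109 ] ->scene [258. 234.]
jarC [435.5 267.8  14.4] [ 0.422  -0.3424  0.109 ] ->scene [211. 236.]
oil [327.2 268.5  13.8] [ 0.42   -0.1157  0.119 ] ->scene [305. 235.]
```

```bash
cat >> h.py <<'E'
ZT=.27
def st(tag=''):
    s=env.read_state(); print(tag,s['position'].round(4),'op',round(float(s['opening']),3),'F',np.round(s['force'],1),'t',round(float(s['clock']),2)); return s
def pick(x,y,ztcp,op=.95,gf=30,yaw=180):
    s=env.read_state()
    env.move_straight([x,y,ZT],[-90,0,yaw],rate=.35); env.gripper_to(op)
    env.move_straight([x,y,ztcp+.05],rate=.25)
    hit=env.move_straight([x,y,ztcp],rate=.08,force_limit=6); st('down hit=%s'%hit)
    if hit: return False
    env.gripper_to(0,gf); s=st('grip')
    env.move_straight([x,y,ztcp+.02],rate=.06); env.move_straight([x,y,ZT],rate=.2); st('lifted'); return True
def place(x,y,ztcp,op=.85,yaw=180,rate=.28):
    env.move_straight([x,y,ZT],[-90,0,yaw],rate=rate)
    env.move_straight([x,y,ztcp+.012],rate=.18); env.dwell(.15)
    hit=env.move_straight([x,y,ztcp-.004],rate=.025,force_limit=3); st('placed hit=%s'%hit)
E
python3 - <<'E'
from h import *
for P in [(.539,.075,.08),(.585,-.368,.08),(.585,-.368,.27),(.41,-.232,.08),(.422,-.342,.27),(.642,.153,.08)]:
    j=env.inverse_kinematics(P,[-90,0,180]); print(P,None if j is None else np.round(j))
pick(.539,.0752,.081,gf=25)
shot('wrist','w8');shot('scene','s8')
E
```

```text
(0.539, 0.075, 0.08) [ 25.  21. -20.   0. -49.  65.]
(0.585, -0.368, 0.08) [-19.  34.   2.   0. -58. 109.]
(0.585, -0.368, 0.27) [-19.  27.  18.   0. -81. 109.]
(0.41, -0.232, 0.08) [-10.  15. -30.   0. -45. 100.]
(0.422, -0.342, 0.27) [-22.  12.  -4.   0. -74. 112.]
(0.642, 0.153, 0.08) [ 27.  31.  -3.   0. -56.  63.]
down hit=False [0.5395 0.0754 0.0815] op 0.953 F [ 0.   0.3 -0.7] t 28.85
grip [0.5392 0.0753 0.0813] op 0.722 F [-0.6  0.4  1.6] t 29.35
lifted [0.538  0.075  0.2683] op 0.722 F [-0.5  0.  -3.6] t 30.82
```

View pics/s8.png

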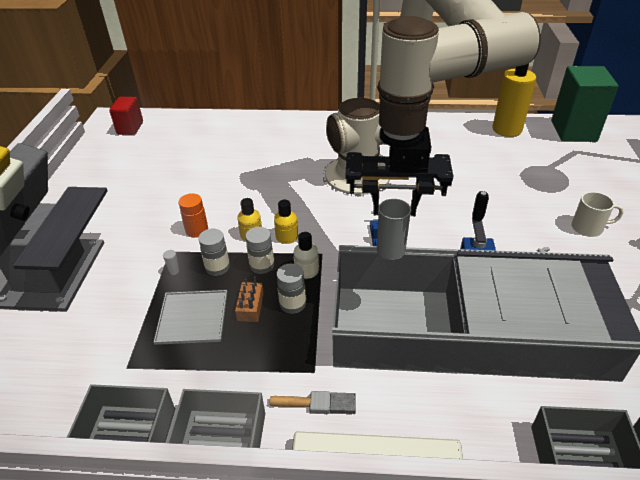

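The cup hangs upright in the gripper at about (393,230). Next I'll place it on the tray.

```bash
python3 - <<'E'
from h import *
place(.585,-.368,.083)
env.gripper_to(.92); env.move_straight([.585,-.368,ZT],rate=.25)
p=shot('scene','s9'); st()
pick(.5334,-.1405,.084,gf=30)
shot('scene','s10')
E
```

```text
placed hit=True [ 0.5849 -0.368   0.0834] op 0.723 F [-0.2  1.2  5. ] t 34.44
 [ 0.5841 -0.3674  0.2675] op 0.921 F [-0.1 -0.2 -0.8] t 36.02
down hit=False [ 0.534  -0.1406  0.0845] op 0.947 F [0.6 0.4 1. ] t 38.64
grip [ 0.5336 -0.1408  0.0843] op 0.664 F [ 0.5 -1.4  1.5] t 39.23
lifted [ 0.5324 -0.1402  0.2683] op 0.666 F [ 0.3 -0.  -3.5] t 40.69
```

View pics/s9.png

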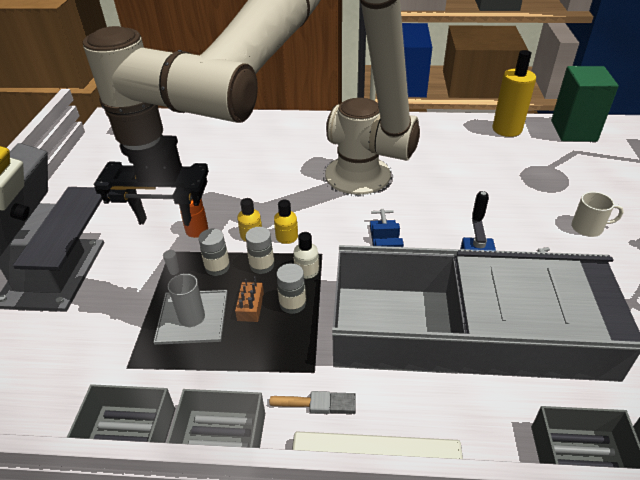

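View pics/s10.png

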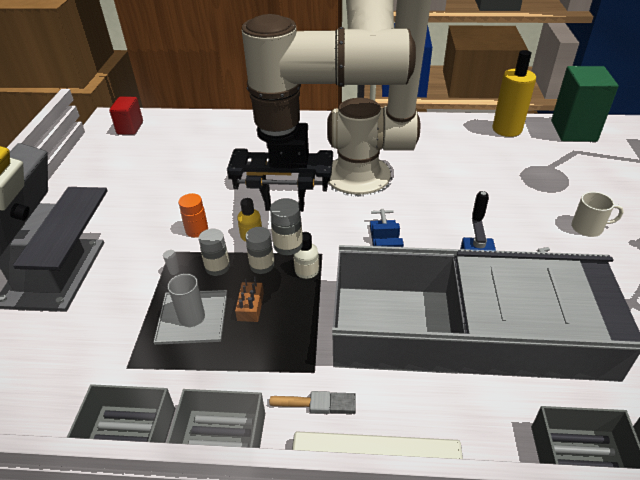

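```bash
python3 - <<'E'
from h import *
place(.6425,.1535,.086); env.gripper_to(.85); env.move_straight([.6425,.1535,ZT],rate=.25); st()
p=shot('top','t11')
for n,u,v,rr,z in [('jarB',383,273.5,(13,16.5),.109),('jarC',435.8,268,(13,16.5),.109),('oil',328,268,(5,14),.119)]:
    for c in circ(p,u,v,rr): X=atz(p,c[0],c[1],z); print(n,np.round(c,1),X.round(4))
E
```

```text
placed hit=True [0.6424 0.1533 0.0862] op 0.665 F [-0.2 -0.8  3.7] t 43.77
 [0.6416 0.1534 0.2682] op 0.851 F [ 1.  -0.2 -0.1] t 45.28
jarB [382.8 273.2  14.4] [ 0.4104 -0.2319  0.109 ]
jarC [436.  268.   14.3] [ 0.4214 -0.3434  0.109 ]
oil [327.2 268.8  13.8] [ 0.4194 -0.1157  0.119 ]
oil [302.2 260.    9.7] [ 0.4376 -0.0637  0.119 ]
oil [322.2 248.2   7.7] [ 0.4621 -0.1053  0.119 ]
```

View pics/t11.png

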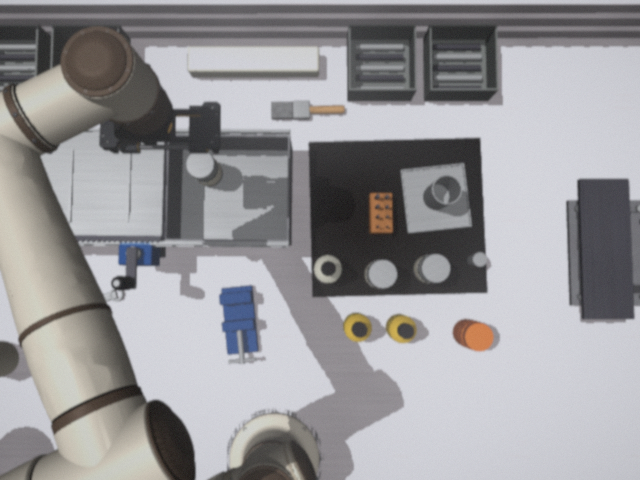

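The first jar stands in the well at (202,165) and everything else is unmoved. Next is jar B.

```bash
python3 - <<'E'
from h import *
if pick(.4102,-.232,.084,gf=30):
    place(.6425,.0295,.086); env.gripper_to(.85); env.move_straight([.6425,.0295,ZT],rate=.25); st()
    p=shot('top','t12')
    for n,u,v,rr,z in [('jarC',435.8,268,(13,16.5),.109),('oil',328,268,(5,14),.119)]:
        for c in circ(p,u,v,rr)[:1]: X=atz(p,c[0],c[1],z); print(n,np.round(c,1),X.round(4))
E
```

```text
down hit=False [ 0.4108 -0.2322  0.0846] op 0.948 F [0.2 0.6 0.3] t 48.73
grip [ 0.4105 -0.2322  0.0843] op 0.664 F [ 0.2 -2.6  1.7] t 49.32
lifted [ 0.4093 -0.2316  0.2685] op 0.669 F [-0.7  0.  -2.8] t 50.78
placed hit=True [0.6424 0.0293 0.0862] op 0.669 F [-0.4  0.3  5.2] t 53.94
 [0.6415 0.0296 0.2682] op 0.85 F [-0.2  0.6 -0.4] t 55.46
jarC [435.8 267.5  14.3] [ 0.4225 -0.3429  0.109 ]
oil [328.2 269.2  13. ] [ 0.4184 -0.1177  0.119 ]
```

View pics/t12.png

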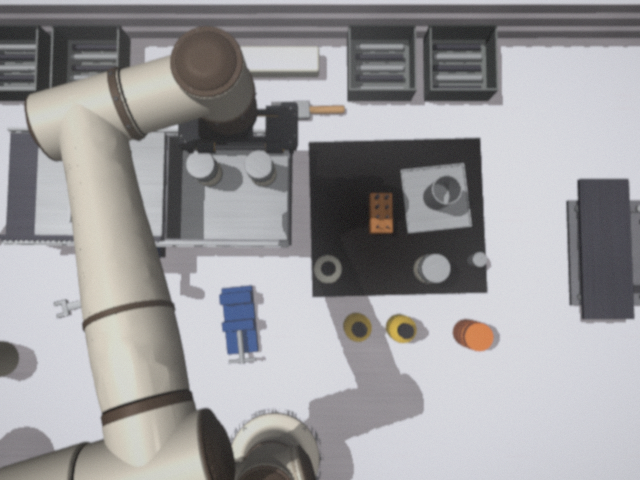

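Both jars in the well stand at (202,165) and (260,165). Jar C and the oil haven't moved, so jar C is next.

```bash
python3 - <<'E'
from h import *
if pick(.422,-.343,.084,gf=30):
    place(.5345,.0295,.086); env.gripper_to(.85); env.move_straight([.5345,.0295,ZT],rate=.25); st()
    p=shot('top','t13')
    cv2.imwrite('pics/c13.png',cv2.resize(p['image'][120:300,160:480],None,fx=2.4,fy=2.4,interpolation=cv2.INTER_CUBIC))
E
```

```text
down hit=False [ 0.4225 -0.3433  0.0845] op 0.951 F [ 0.2 -0.1  0.6] t 58.86
grip [ 0.4224 -0.3435  0.0845] op 0.664 F [-0.2 -1.2  0.9] t 59.44
lifted [ 0.4211 -0.3423  0.2683] op 0.666 F [-0.4  0.2 -5.4] t 60.91
placed hit=True [0.5344 0.0293 0.0862] op 0.664 F [ 0.2 -0.3  5. ] t 64.21
 [0.5335 0.0294 0.2684] op 0.854 F [ 0.  -0.  -0.5] t 65.72
```

View pics/c13.png

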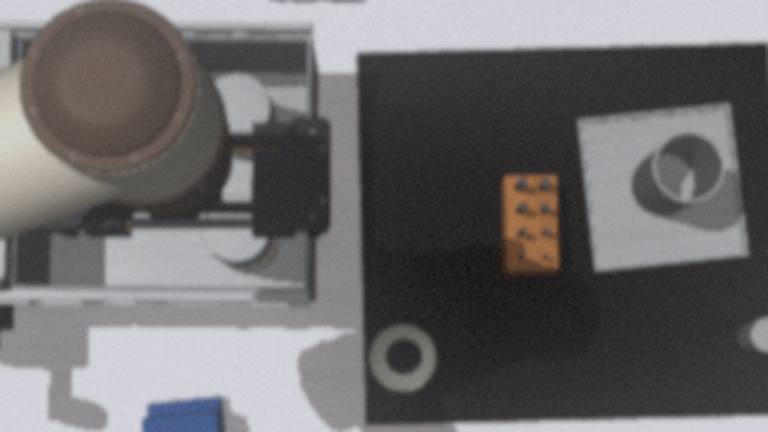

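The oil cap is at px (328.8,267.5).

```bash
python3 - <<'E'
from h import *
if pick(.4212,-.1187,.086,op=.7,gf=30):
    shot('scene','s14')
    place(.5345,.1535,.088); env.gripper_to(.6); env.move_straight([.5345,.1535,ZT],rate=.25); st()
    env.move_straight([.391,.277,.29],rate=.35)
    shot('top','t14'); shot('scene','s15')
E
```

```text
down hit=False [ 0.4218 -0.1187  0.0866] op 0.696 F [-0.1  0.5 -0.2] t 68.49
grip [ 0.4213 -0.1188  0.0861] op 0.36 F [-0.6 -0.8  0.9] t 69.12
lifted [ 0.4201 -0.1185  0.2684] op 0.355 F [ 0.2  0.7 -3.5] t 70.58
placed hit=True [0.5343 0.1535 0.0881] op 0.356 F [0.  0.2 4. ] t 73.57
 [0.5335 0.1532 0.2683] op 0.599 F [ 0.5 -0.1  0.2] t 75.14
```

View pics/t14.png

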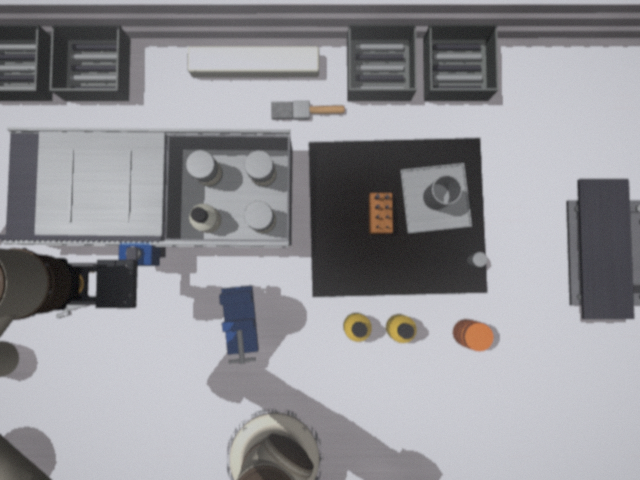

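View pics/s15.png

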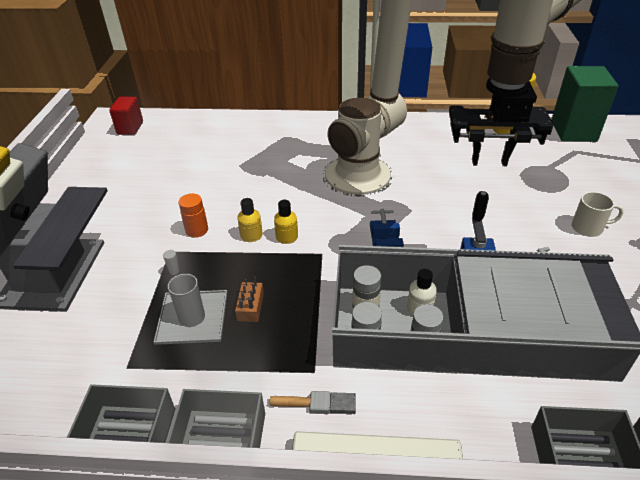

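All four containers are upright in the well, seen from the top at (202,165), (260,165), (258,216) and (203,215). The cup stands on the tray, so I'll check its position and the handle before winding shut.

```bash
python3 - <<'E'
from h import *
p=env.grab_frame('top')
for c in circ(p,446,191,(13,17))[:2]: print('cup',np.round(c,1),atz(p,c[0],c[1],.118).round(4))
w=shot('wrist','w16'); print(proj(w,(.3912,.277,.232),True))
E
```

```text
cup [445.8 190.   14. ] [ 0.5847 -0.3642  0.118 ]
cup [436.  196.2  13.2] [ 0.5715 -0.3436  0.118 ]
[322.13339583 248.64457481]
```

View pics/w16.png

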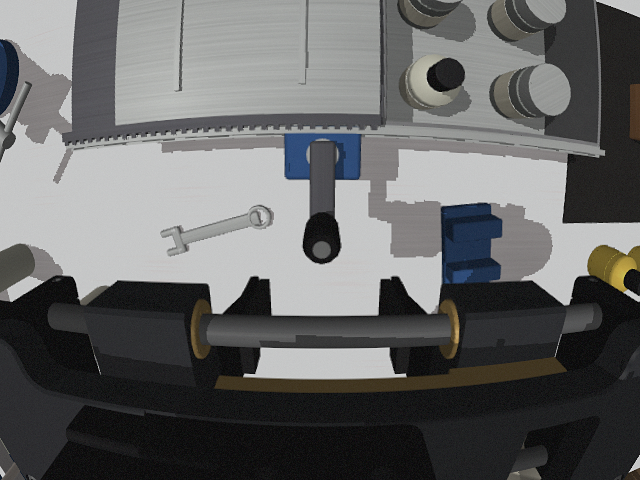

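The handle top at (321,249) matches the prediction, so I'll grip it and wind shut.

```bash
python3 - <<'E'
from h import *
h=hp(18.85)
print(env.move_straight(h,rate=.12,force_limit=8)); env.gripper_to(0,15); st('grip')
ths=list(np.arange(18.85-.4,.8,-.4))
wind(ths[:2]); wind(ths[2:20],rate=.13,log=False); wind(ths[20:21]); wind(ths[21:-1],rate=.13,log=False); wind(ths[-1:]); print(ths[-1])
shot('top','t17')
E
```

```text
False
grip [0.3915 0.2781 0.1803] op 0.317 F [-1.2  3.9  0.6] t 77.66
18.45 F [-1.1  3.3  2.4] rad 2.3 tan -2.6 r 0.0599 t 78.05
18.05 F [-1.5  2.9  2.5] rad 3.2 tan -0.9 r 0.0602 t 78.44
10.45 F [ 1.2 -0.3  4.8] rad 0.4 tan -1.2 r 0.0608 t 84.83
0.85 F [-0.2  2.6  6.8] rad -1.8 tan -1.9 r 0.0594 t 92.89
0.8500000000000654
```

View pics/t17.png

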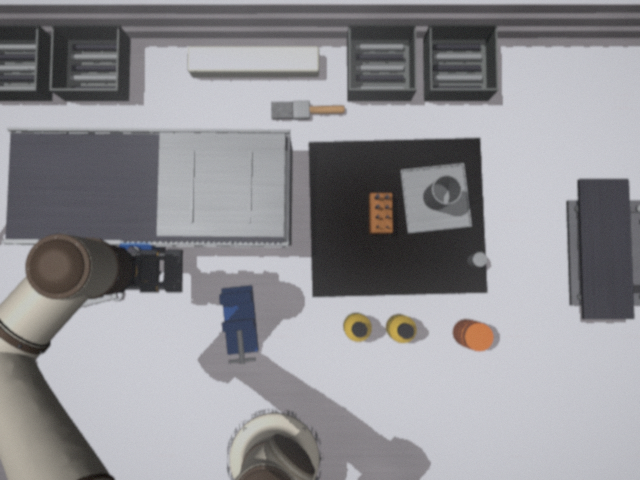

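```bash
python3 - <<'E'
from h import *
for th in np.arange(.7,-.4,-.1):
    wind([th],rate=.06); f=env.read_state()['force']; ta=np.array([np.sin(th),-np.cos(th)])
    if f[:2]@ta>10: break
env.dwell(.3); s=st(); x,y,_=s['position']
wind([0.0],rate=.05)
env.gripper_to(.75); env.move_straight([x,y,.30],rate=.25); env.dwell(.5); st()
p=shot('top','t18'); shot('scene','s18'); shot('wrist','w18')
cv2.imwrite('pics/c18.png',cv2.resize(p['image'][120:260,0:300],None,fx=2.6,fy=2.6,interpolation=cv2.INTER_CUBIC))
E
```

```text
0.7 F [-1.1  1.4  6.7] rad -0.1 tan -1.7 r 0.0594 t 93.24
0.6 F [-0.6  1.   6.9] rad -0.1 tan -1.1 r 0.0594 t 93.49
0.5 F [-0.7  0.8  8.1] rad 0.2 tan -1.0 r 0.0595 t 93.74
0.4 F [-1.5  0.5  7.8] rad 1.2 tan -1.0 r 0.0595 t 93.99
0.3 F [-0.7  0.2  7.8] rad 0.6 tan -0.4 r 0.0596 t 94.24
0.2 F [-2.3  0.   7.9] rad 2.2 tan -0.5 r 0.0596 t 94.49
0.1 F [-2.3  0.2  8.3] rad 2.3 tan -0.4 r 0.0597 t 94.74
0.0 F [-2.8 -0.1  9. ] rad 2.8 tan 0.1 r 0.0597 t 94.99
-0.1 F [-1.6 -9.1 12.2] rad 0.6 tan 9.2 r 0.0599 t 95.24
-0.2 F [ -0.5 -19.9  17.3] rad -3.4 tan 19.6 r 0.0604 t 95.49
 [0.3908 0.2784 0.1798] op 0.316 F [ -0.9 -19.4  16.6] t 95.79
0.0 F [-1.2 -2.5  8.2] rad 1.2 tan 2.5 r 0.06 t 96.18
 [0.3908 0.2784 0.2997] op 0.751 F [-0.9 -0.6  0.6] t 98.22
```

View pics/c18.png

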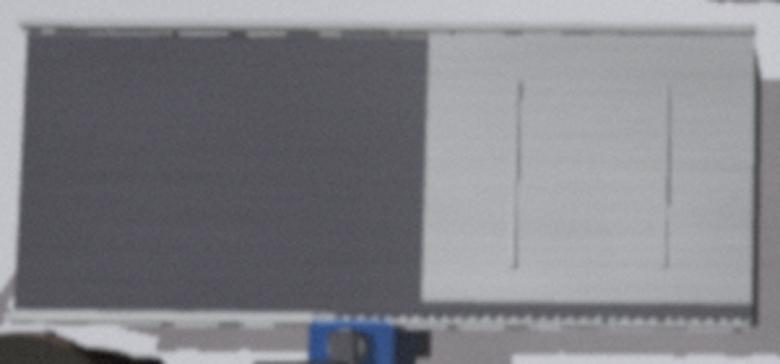

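View pics/s18.png

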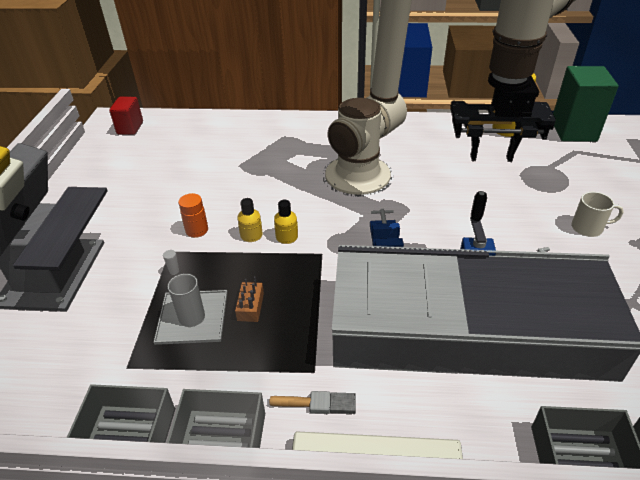

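View pics/w18.png

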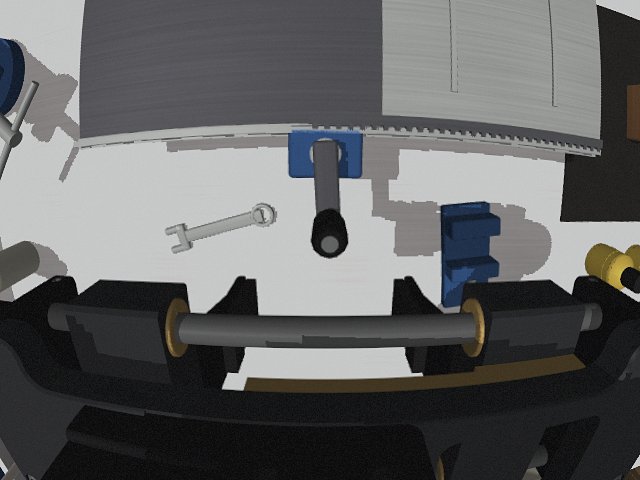

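```bash
python3 - <<'E'
from h import *
w=env.grab_frame('wrist'); H=atz(w,329,245,.232,True); d=H[:2]-A0; print(H,np.arctan2(-d[1],-d[0])*14,'mm')
p=env.grab_frame('top')
for c in circ(p,446,191,(13,17))[:1]: print('cup',np.round(c,1),atz(p,c[0],c[1],.118).round(4))
f=lambda x,y:(x/2.6,120+y/2.6); print(atz(p,*f(425,170),.131),atz(p,*f(753,170),.131))
env.close_job()
E
```

```text
[0.39000631 0.27451044 0.232     ] 0.5692529142028804 mm
cup [446.2 190.2  13.9] [ 0.5842 -0.3652  0.118 ]
[0.59178997 0.22450694 0.131     ] [ 0.59195629 -0.03742625  0.131     ]
the job is handed in; nothing more can be done
```

The job is done and handed in at about 98 s of the 210 s allowed.

- **Opening:** I wound the cover to its open stop, which it reached at a crank angle of about 18.87 rad.
- **Cup:** I stood the cup on the drip tray. It sits within about 3 mm of the tray's centre.
- **Bottles and jars:** Only one white oil bottle and three grey jars were present, and all four are set down on the chest floor, one per quarter of the well. The yellow and orange look-alikes, the drill stand and the sleeve were left alone.
- **Closing:** I wound the cover back to its shut stop, let go and lifted the gripper clear.

**Last checks:**
- The handle angle puts the cover about 0.6 mm from shut. The top view puts its centre at y ≈ 0.0935 m, against about 0.0915 to 0.0935 m for the chest. Both are inside the 7 mm limit.
- The cup was upright and centred in the final pictures.
- All four containers were upright in the last picture before the cover went over them. They can't be seen under it now.

My chest-centre estimates disagreed by up to about 4 mm. No step failed or had to be repeated.

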